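Clamp a bearing block in the drilling jig with the eccentric

ROBOT

A 7-joint arm with a two-finger parallel gripper is mounted at the origin on the work surface. World frame = base frame: x ahead of the robot, y to its left, z up, the work surface at z = 0. Lengths are in m, angles in rad, forces in N, time in s.
With the tool pointing down it reaches from about 0.425 to 0.95 m from the base axis. Payload 4.7 kg.
Tool frame: the origin (TCP) lies at the very end of the fingers, on their centre line; the grasp point (between the pads) lies 19 mm behind it (r.grip_point_offset is the z of the grasp point in the tool frame, in m); z points along the fingers, y is the line along which they close (so a half turn about z gives the same grasp; the last joint's range is limited). The gripper opens to 85 mm and grips with 20 to 120 N. Pads are 22 mm wide; open, the fingers measure 114 mm over their backs; the gripper's body (76 mm by 85 mm) begins 54 mm behind the grasp point. The pads swing forward as they close: fully open they stand 13 mm farther back than shut.
Start: joints at [-1.217, 0.469, -0.049, 1.532, 0.024, 1.141, -0.082], TCP at [0.252, 0.626, 0.231] pointing down, gripper open.
Joint ranges: [-2.59, 2.59], [-0.33, 1.99], [-1.39, 1.29], [0.1, 2.45], [-1.04, 4.18], [0.21, 1.99], [-2.66, 2.66]. Speed limits (rad/s): [2.57, 2.57, 3.14, 3.14, 3.14, 3.14, 3.14].

INTERFACE

Orientations are given as a unit quaternion [w, x, y, z].
In Python, from cell import r, cams, ticket, find_in, cut_out gives the robot as it stands. The module is installed in compiled form; this text tells all that it offers.
- The arm moves only by the tool carry_out, never from a script. Its argument "commands" is a list of rows, each an object of numbers: "dx", "dy", "dz": the shift along the tool's x, y, z in mm; "roll": the turn about the tool's z in degrees; "jaw": the finger opening in mm, from 0 to 85.4. A call has 1 to 8 rows; each row shifts and turns the commanded pose from where the row before left it, along the tool's axes as they then stand; what a row does not reach is not made up. A row lasts 1/10 s, in which the tool goes at most 50 mm and 8.59 degrees, less where a joint would pass 70% of its speed; a pose out of reach is approached as far as the arm can. A call with a gripper value outside its range is refused whole. The fingers move at their own pace and stop on an object; the grip force is fixed at half the most. Time passes only in rows, so rows that do not move let the fingers close. It gives the time, the measured TCP pose, the force, the opening and the grip force at its end, in the units of the state.
- r.sense(): the state, without advancing time (a new reading comes with each control period).
- cams.snapshot(name): name is "side" or "top"; returns (picture, depth): 400x640x3 uint8, red, green, blue; 400x640 float32, m along the optical axis (not along the pixel's ray), 0 where there is no reading.
- cams.camera_params(name): a dict with "fovy" (degrees; the focal length in pixels is half the picture's height over the tangent of half this angle, whatever the lens; pixels are square), "cx", "cy" (the principal point, pixels), "world_from_camera" (4x4, takes a point from camera to world coordinates). Camera axes: x right, y down, z forward; pixel columns grow to the right and rows downward; lengths in m; the calibration is good to about 2 mm. A picture is of the moment at which its call begins. camera_params takes no time and is no camera call.
- ticket.finish_job(): hands the job in; it is judged then, once.
Trained networks look in the newest picture that a camera, given by its name, has taken for a name from the list of things; names that differ only in an ending like _2 or _b are one class to them, and where a whole thing is asked for, a point or a joint stands for the part that bears it (a point fixed in the world has none). Each returns a list of dicts, best first, with "p" (0 to 1); they miss things now and then, are a little off and sometimes report something else, mostly with a low value. They report only what shows in the picture. A call takes as long as a camera call. They do not tell look-alikes from the thing itself.
- find_in(query, camera): "centre" ([column, row] in pixels, amid what is visible of it).
- cut_out(query, camera): "mask" (400x640 bool, what is visible of it) and "centre" ([column, row] in pixels, amid what is visible of it).
The state is a dict: "t": time; "q": joint angles; "dq": joint speeds; "effort": joint torques, N m; "position": TCP position; "tcp_rot": TCP orientation; "wrist_force": force on the tool from outside, world axes, zero at the start; "ft_torque": the same for the moment, N m; "grip_width": opening from 0.0 (shut) to 1.0 (fully open); "finger_force": force on a finger pad.
Only numpy, scipy, OpenCV 4.12 (cv2) and the standard library are available. Lean on these libraries where they do the work, as an engineer would, in place of code of your own. Each camera call takes 0.05 s, during which the arm holds its last target. There are 200 camera calls.

TASK

Lay the aluminium bearing block flat in the drilling jig, between the side fence and the eccentric, and push it fully home against the end stop. Then swing the eccentric's red handle clockwise until its orange lobe bears on the block and clamps it with about 15 N (10 to 20 N is fine, never more than 30 N), and let go. Leave the other things on the bench where they are.

Things in the scene. Friction and masses are not known exactly. Their poses are not given: they have to be found in the camera images.
- block: Workpiece, aluminium bearing block, 0.3 to 0.5 kg: foot 90 x 56 x 22 mm (x, y, z), with a 30 x 30 mm square boss in its middle from 22 to 64 mm above the underside (dark bore in its y faces). Origin: centre of the underside, z up. Starts flat on the bench left or right of the jig. Either way round is right. Grip the boss with the fingertips 27 mm or more above the underside, to clear the jig.
- jig: Drilling jig fixed to the bench: plywood bed 190 x 200 x 12 mm. Origin on the bench under the centre of the seated block's foot; x towards the end stop (roughly away from the robot), y towards the side fence, z up. The block's long side lies along x; seated, its origin is at x = 0. Put down at y = -6 mm it touches neither fence nor eccentric.
- jig_bed (a point): Point on the bed's top (12 mm above the bench), above the jig's origin, jig's axes: a seated block's origin lies at its x and z.
- jig_stop (a point): Middle of the top edge of the end stop's face, jig x = +45 mm: a fixed steel bar across the far end, spanning y = -28 to +34 mm, 22 mm above the bed.
- jig_fence (a point): Nominal place of the fence's face, at jig y = +29 mm, 20 mm above the bed. The fence is a steel pad 80 mm long along x on two rubber buffers. It was set by hand: its real face stands up to 3.5 mm either way along y (not shown by this point). It yields 1 mm per 6 N, 8 mm at most.
- clamp: Eccentric clamp's pivot, across the block from the fence. Origin on the bed's top on the vertical turning axis, at jig x = +5, y = -55.5 mm; jig's axes. Carries an orange eccentric disc (radius 28 mm, centre 12 mm off the axis, 5 to 19 mm above the bed), a hub up to 24 mm and a dark arm up to 21 mm above the bed, and the red handle.
- cam (a joint): Turn of the eccentric, 0 to 2.6 rad, growing clockwise seen from above. The disc's edge stands 28 - 12 cos(angle) mm from the axis towards the fence. It slides the block across to the fence, meets it at 1.25 to 2.0 rad as the fence stands, then tightens by about 7 N per 0.1 rad. It drags the block towards the end stop.
- cam_axis (a point): Top of the hub on the turning axis, 24 mm above the bed. Turning takes 0.25 N m free (3.3 N at the handle); sliding the block across adds about 1 N, and each 10 N of clamping adds 4 to 5 N (read while turning slowly; twisting of the handle in a tight grip adds to the force). The eccentric stays where it is left, also when clamped.
- cam_handle (a point): Centre of the top of the red upright handle: cylinder 18 mm in diameter, 75 mm from the turning axis, top 70 mm above the bed, grippable over its upper 45 mm. At cam angle a it stands 20 degrees + a clockwise from jig +x about the axis (seen from above).
- vee: Bystander: dark steel vee block 70 x 50 x 44 mm, on the other side of the jig from the bearing block. Origin under its centre.
- mug: Bystander: black mug, 80 mm wide, 95 mm high.
- flask: Bystander: steel flask, 90 mm wide, 240 mm high.
- spray: Bystander: red can, 65 mm wide, 170 mm high.
- driver: Bystander: screwdriver lying on the bench.
- spanner: Bystander: steel spanner lying on the bench.
- tin: Bystander: yellow tin, 100 mm wide, 110 mm high.
There are look-alikes about, which are no part of the job. Of the things that look like the block, the largest one is meant.

How it is judged:
By the outcome, as a careful person would: the job done as asked, in the order asked, and still so for the second after the job is handed in, with the robot touching nothing.
It also fails if it takes over 72 s, if anything falls off the work surface, if the arm or the gripper's body presses on something with over 40 N, if the wrist force passes 120 N, or if a joint passes its speed limit or range.

## Working session

There is one attempt and no reset: what is moved stays moved. The work goes in short steps, Python scripts to look and compute and a tool call to move; the robot and the scene stay as the last step left them, time stands still between calls to the robot, and variables do not carry over. Pictures are saved under pics/ and viewed, at most 10 in all, crops included, and the job is handed in when it is done.

Besides the shell and the picture viewer there is one more tool, called in YAML: its name, and indented under it one key for each argument. carry_out: Moves the arm, as the interface text tells. Its arguments: {"type":"object","properties":{"commands":{"type":"array","items":{"type":"object","properties":{"dx":{"type":"number"},"dy":{"type":"number"},"dz":{"type":"number"},"roll":{"type":"number"},"jaw":{"type":"number"}}}}},"required":["commands"]}

```bash
mkdir -p pics
cat > h.py <<'E'
import numpy as np,cv2
from cell import r,cams,ticket,find_in,cut_out
def snap(n):
    p,d=cams.snapshot(n); return p,d
def K(n):
    c=cams.camera_params(n); f=200/np.tan(np.radians(c["fovy"])/2); return f,c["cx"],c["cy"],np.array(c["world_from_camera"])
def cloud(n,d):
    f,cx,cy,T=K(n); v,u=np.mgrid[0:400,0:640]
    P=np.stack([(u-cx)/f*d,(v-cy)/f*d,d],-1); W=P@T[:3,:3].T+T[:3,3]; W[d<=0]=np.nan; return W
E
python3 - <<'E'
from h import *
print(r.sense())
ims=[]
for n in("top","side"):
    p,d=snap(n); np.savez(f"{n}.npz",p=p,d=d); cv2.imwrite(f"pics/{n}0.png",p[:,:,::-1])
    print(n,K(n)); W=cloud(n,d)
    for q in("block","clamp","cam_handle","cam_axis","jig","jig_stop","jig_bed","jig_fence","vee"):
        for m in find_in(q,n)[:3]:
            u,v=map(int,m["centre"]); print(q,round(m["p"],2),u,v,W[v,u].round(3))
E
```

```text
{'t': 0.0, 'q': array([-1.21691444,  0.46942706, -0.04859356,  1.53370521,  0.02408191,
        1.14100824, -0.08229107]), 'dq': array([ 0.00024273,  0.00064166,  0.00130269,  0.00045892, -0.00158833,
       -0.00142482, -0.00010798]), 'effort': array([ 3.32874024e-04, -5.10310614e+01, -4.62446117e-02, -2.37711275e+01,
        1.07129934e-02,  7.42860488e-03, -4.60686508e-06]), 'position': array([0.25187909, 0.62560398, 0.23026634]), 'tcp_rot': array([-1.58382945e-04,  1.90208814e-01,  9.81743166e-01, -9.68627830e-04]), 'wrist_force': array([0.25512961, 0.32953418, 0.50456994]), 'ft_torque': array([-0.00764844, -0.02993603,  0.05979521]), 'finger_force': 0.0, 'grip_width': 0.995729982623654}
top (np.float64(505.8242554278705), 312.75861818751895, 203.48427339709158, array([[ 0.02182647, -0.99612424,  0.08520624,  0.43373197],
       [-0.9997573 , -0.02149209,  0.00483985,  0.02151727],
       [-0.00298984, -0.0852912 , -0.99635158,  1.4196411 ],
       [ 0.        ,  0.        ,  0.        ,  1.        ]]))
block 0.89 394 253 [ 0.422 -0.194  0.05 ]
block 0.73 433 240 [ 0.459 -0.296  
[... 626 characters left out ...]
0.56918912],
       [-0.79405315, -0.33514747,  0.50710528, -0.85477534],
       [-0.0067938 , -0.82931737, -0.55873656,  1.02193543],
       [ 0.        ,  0.        ,  0.        ,  1.        ]]))
block 0.9 380 302 [ 0.33  -0.33   0.033]
block 0.79 397 272 [ 0.445 -0.313  0.052]
block 0.76 358 270 [ 0.409 -0.203  0.028]
clamp 0.81 338 220 [ 0.577 -0.004  0.031]
cam_handle 0.82 338 219 [ 0.577 -0.005  0.036]
cam_axis 0.83 338 218 [ 0.579 -0.003  0.038]
jig 0.74 326 225 [0.549 0.025 0.014]
jig_stop 0.75 321 226 [0.54  0.039 0.009]
jig_bed 0.64 417 225 [ 0.737 -0.217  0.011]
jig_bed 0.61 323 227 [0.535 0.026 0.014]
jig_fence 0.62 323 229 [0.525 0.019 0.014]
vee 0.81 251 203 [0.464 0.288 0.044]
```

Run:
```python
from h import *
z=np.load("top.npz"); p=z["p"]
c=cv2.resize(p[110:310,200:467],None,fx=3,fy=3,interpolation=cv2.INTER_CUBIC)[:600,:800]; cv2.imwrite("pics/topc.png",c[:,:,::-1])
z=np.load("side.npz"); p=z["p"]
c=cv2.resize(p[160:340,230:470],None,fx=3.3,fy=3.3,interpolation=cv2.INTER_CUBIC)[:600,:800]; cv2.imwrite("pics/sidec.png",c[:,:,::-1])
```

```text
(no output)
```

View pics/topc.png

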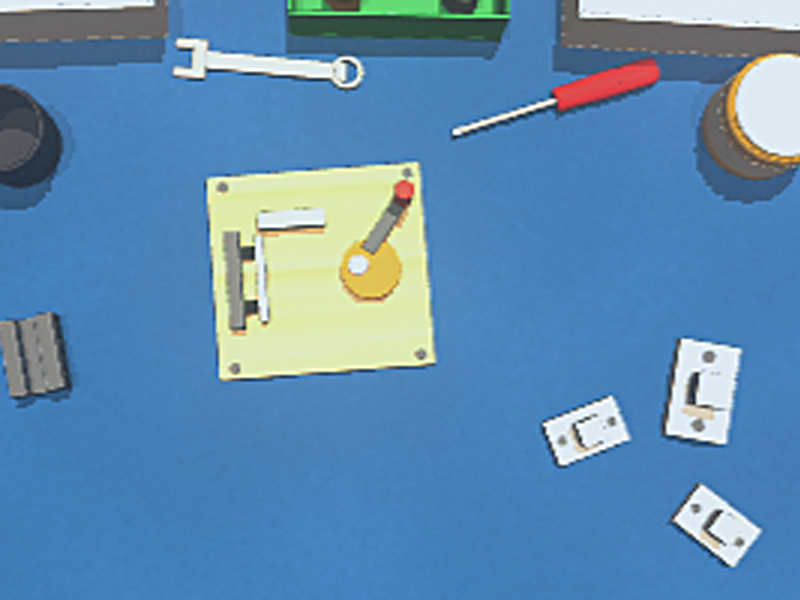

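View pics/sidec.png

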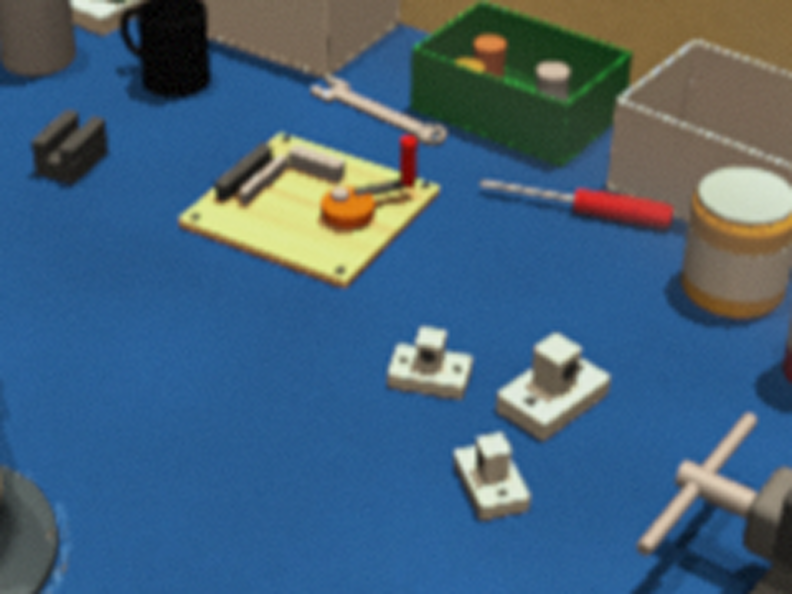

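View pics/top0.png

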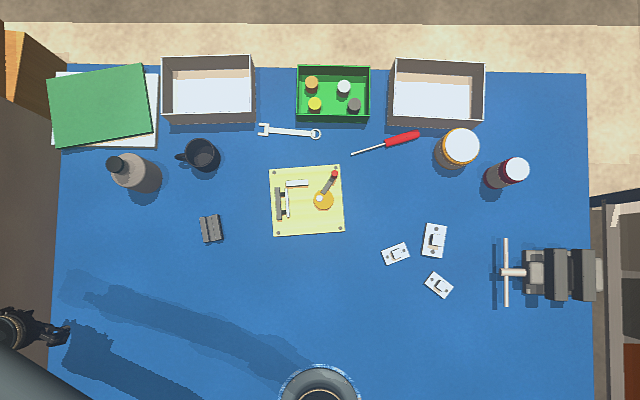

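The full top view shows three bearing blocks. The largest is at about (434,240), and the small look-alikes are at (396,253) and (438,285). The jig is at (307,200), with the stop at its far end, the fence on the left and the red handle at (335,174). Next I'll measure the poses.

```bash
cat > m.py <<'E'
from h import *
def proj(n,uv,z):
    f,cx,cy,T=K(n); uv=np.atleast_2d(uv).astype(float)
    D=np.c_[(uv[:,0]-cx)/f,(uv[:,1]-cy)/f,np.ones(len(uv))]@T[:3,:3].T; o=T[:3,3]
    return (o+D*((z-o[2])/D[:,2])[:,None])[:,:2]
def comp(mask,seed=None):
    n,l,s,c=cv2.connectedComponentsWithStats(mask.astype(np.uint8))
    k=1+np.argmin([np.hypot(*(c[i]-seed))+(100 if s[i,4]<4 else 0) for i in range(1,n)]) if seed is not None else 1+np.argmax(s[1:,4])
    return l==k
def rect(W2):
    (c,s,a)=cv2.minAreaRect((W2*1000).astype(np.float32)); return np.round(c,1),np.round(s,1),round(a,1)
E
python3 - <<'E'
from m import *
for n in("top","side"):
    z=np.load(n+".npz"); p,d=z["p"],z["d"]; W=cloud(n,d); X,Y,Z=np.moveaxis(W,-1,0)
    def stat(t,m):
        q=W[m]; print(n,t,len(q),q.mean(0).round(4) if len(q) else'', rect(q[:,:2]) if len(q)>2 else '')
    nb=(np.abs(X-.455)<.075)&(np.abs(Y+.298)<.07)
    stat("boss",nb&(Z>.055)&(Z<.072)); stat("foot",nb&(Z>.015)&(Z<.03))
    stat("block",nb&(Z>.012))
    hsv=cv2.cvtColor(p,cv2.COLOR_RGB2HSV); H,S,V=np.moveaxis(hsv.astype(int),-1,0)
    nj=(np.abs(X-.57)<.15)&(np.abs(Y-.03)<.15)
    yel=comp(nj&(H>18)&(H<40)&(S>40)&(V>120))
    uv=np.argwhere(yel)[:,::-1]; print(n,"bed",rect(proj(n,uv,.012)))
    red=nj&((H<8)|(H>172))&(S>130)&(Z>.02); stat("red",red); stat("redtop",red&(Z>.074))
    org=nj&(H>8)&(H<22)&(S>150)&(Z>.02); stat("orange",org)
    if org.any(): stat("orange31",org&(abs(Z-.031)<.005))
    wh=nj&(S<40)&(V>150)
    k,l,s,c=cv2.connectedComponentsWithStats(wh.astype(np.uint8))
    for i in range(1,k):
        if s[i,4]>5: print(n,"white",s[i,4],c[i].round(1),"z",np.nanmedian(Z[l==i]).round(3),rect(proj(n,np.argwhere(l==i)[:,::-1],.034)))
E
```

```text
top boss 135 [ 0.4597 -0.3059  0.0634] (array([ 460. , -305.9]), array([31.6, 30.2]), 80.7)
top foot 546 [ 0.4577 -0.3     0.022 ] (array([ 459.3, -285. ]), array([ 93.7, 114.6]), 1.3)
top block 719 [ 0.4577 -0.3004  0.0303] (array([ 459.2, -285. ]), array([ 93.7, 114.5]), 1.2)
top bed (array([564. ,  46.8]), array([188.9, 199.2]), 5.7)
top red 28 [ 0.6314 -0.0276  0.0834] (array([631.7, -28.1]), array([13.6, 14. ]), 89.1)
top redtop 28 [ 0.6314 -0.0276  0.0834] (array([631.7, -28.1]), array([13.6, 14. ]), 89.1)
top orange 10 [ 0.5529 -0.0063  0.0315] (array([559.6,   3.5]), array([50.1, 36.3]), 41.2)
top orange31 10 [ 0.5529 -0.0063  0.0315] (array([559.6,   3.5]), array([50.1, 36.3]), 41.2)
top white 24 [358.  151.2] z 0.017 (array([701.3, -95.3]), array([ 5.2, 45. ]), 22.4)
top white 118 [296.6 182.3] z 0.035 (array([609.9,  74.3]), array([14.7, 59. ]), 5.7)
top white 26 [326.3 186.4] z 0.032 (array([599.9,  -6.7]), array([10. , 36.9]), 57.6)
top white 17 [277.8 192.2] z 0.034 (array([581.6, 125.6]), array([27.9,  4.9]), 7.9)
top white 83 [286.8 202.6] z 0.031 (array([553.4,  99.7
[... 214 characters left out ...]
 [ 0.4575 -0.3085  0.0636] (array([ 458.9, -307.8]), array([29.4, 35.7]), 76.7)
side foot 334 [ 0.4465 -0.308   0.0225] (array([ 459.5, -285.4]), array([ 98.3, 114.3]), 0.5)
side block 572 [ 0.4485 -0.3082  0.0327] (array([ 459.5, -285.2]), array([ 98.3, 114.7]), 0.5)
side bed (array([563.1,  46.2]), array([193.3, 203. ]), 5.5)
side red 58 [ 0.6279 -0.0309  0.063 ] (array([629.4, -31. ]), array([12.7, 24. ]), 89.2)
side redtop 19 [ 0.6292 -0.0302  0.0817] (array([630. , -29.3]), array([21. , 10.2]), 35.4)
side orange 139 [ 0.5614 -0.0075  0.0312] (array([580.5, -18.4]), array([ 55.5, 101. ]), 49.0)
side orange31 114 [ 0.5615 -0.0063  0.0319] (array([587.2,  -1.9]), array([56.4, 98.3]), 85.5)
```

Run:
```python
from m import *
for n in("top","side"):
    z=np.load(n+".npz"); W=cloud(n,z["d"]); X,Y,Z=np.moveaxis(W,-1,0)
    m=(np.abs(X-.46)<.08)&(np.abs(Y+.31)<.08)&(Z>.014)
    m=comp(m); q=W[m]; t=q[(q[:,2]<.027)&(q[:,2]>.017)]; print(n,len(q),rect(q[:,:2]),rect(t[:,:2]))
s=r.sense();q=s["tcp_rot"];print(np.degrees(2*np.arctan2(q[2],q[1]))-90)
```

```text
top 680 (array([ 459.8, -307. ]), array([58.3, 89.7]), 80.3) (array([ 460. , -306.7]), array([57.3, 89.7]), 81.1)
side 525 (array([ 460.6, -306.7]), array([58.7, 96.6]), 80.5) (array([ 460.6, -306.7]), array([58.7, 96.6]), 80.5)
68.06703184178221
```

carry_out:
  commands:
    - {"dx":-39,"dy":-30}
    - {"dx":-39,"dy":-30}
    - {"dx":-39,"dy":-30}
    - {"dx":-39,"dy":-30}
    - {"dx":-39,"dy":-30}
    - {"dx":-39,"dy":-30}
    - {"dx":-39,"dy":-30}
    - {"dx":-39,"dy":-30}

```text
invalid input at $.commands[0]: expected keys dx, dy, dz, roll, jaw
```

carry_out:
  commands:
    - {"dx":-39,"dy":-30}
    - {"dx":-39,"dy":-30}
    - {"dx":-14,"dy":-44}
    - {"dx":-14,"dy":-44}
    - {"dx":-14,"dy":-44}
    - {"dx":-14,"dy":-44}
    - {"dx":-14,"dy":-44}
    - {"dx":-14,"dy":-44}

```text
invalid input at $.commands[0]: expected keys dx, dy, dz, roll, jaw
```

carry_out:
  commands:
    - {"dx":-14,"dy":-44}
    - {"dx":-14,"dy":-44}
    - {"dx":-14,"dy":-44}
    - {"dx":-14,"dy":-44}
    - {"dx":-14,"dy":-44}
    - {"roll":8.5}
    - {"roll":8.5}
    - {"roll":8.5}

```text
invalid input at $.commands[0]: expected keys dx, dy, dz, roll, jaw
```

carry_out:
  commands:
    - {"roll":8.5}
    - {"roll":8.5}
    - {"roll":8.5}
    - {"roll":8.5}
    - {"roll":8.5}
    - {"roll":8.5}
    - {"roll":0.5,"dz":20}
    - {"dz":0}

```text
invalid input at $.commands[0]: expected keys dx, dy, dz, roll, jaw
```

```bash
cat >> m.py <<'E'
def to(x,y,z,yaw):
    s=r.sense(); q=s["tcp_rot"]; P=s["position"]*1000; a=(np.degrees(2*np.arctan2(q[2],q[1]))-90)
    R=cv2.Rodrigues(np.zeros(3))[0]; w,i,j,k=q
    from scipy.spatial.transform import Rotation as Ro
    R=Ro.from_quat([i,j,k,w]).as_matrix(); d=R.T@(np.array([x,y,z])-P)
    print("t",s["t"],"pos",P.round(1),"ydir",round(a,1),"tilt",R[:,2].round(3),"d",d.round(1),"roll",round((a-yaw+90)%180-90,1),"F",s["wrist_force"].round(1),"T",s["ft_torque"].round(2),"grip",round(s["grip_width"]*85.4,1),s["finger_force"],"q7",s["q"][6].round(2))
E
python3 -c "
from m import *
to(460.2,-306.7,30,-9)"
```

```text
t 1.0 pos [252.1 626.2 231.3] ydir 68.1 tilt [-0.  0. -1.] d [-541.5 -787.6  201.3] roll 77.1 F [-0.1  0.7  0.7] T [ 0.04  0.02 -0.01] grip 85.1 0.0 q7 -0.08
```

All five keys are required in each row.

carry_out:
  commands:
    - {"dx":-39,"dy":-30,"dz":0,"roll":0,"jaw":85}
    - {"dx":-39,"dy":-30,"dz":0,"roll":0,"jaw":85}
    - {"dx":-39,"dy":-30,"dz":0,"roll":0,"jaw":85}
    - {"dx":-39,"dy":-30,"dz":0,"roll":0,"jaw":85}
    - {"dx":-39,"dy":-30,"dz":0,"roll":0,"jaw":85}
    - {"dx":-39,"dy":-30,"dz":0,"roll":0,"jaw":85}
    - {"dx":-39,"dy":-30,"dz":0,"roll":0,"jaw":85}
    - {"dx":-39,"dy":-30,"dz":0,"roll":0,"jaw":85}

```text
t: 1.8
position: [0.4527, 0.2852, 0.2317]
tcp_rot: [0.0, 0.19, 0.982, 0.0]
wrist_force: [-0.1, 0.2, 0.3]
grip_width: 0.993
finger_force: 0.0
```

carry_out:
  commands:
    - {"dx":-39,"dy":-30,"dz":0,"roll":0,"jaw":85}
    - {"dx":-39,"dy":-30,"dz":0,"roll":0,"jaw":85}
    - {"dx":-14,"dy":-44,"dz":0,"roll":0,"jaw":85}
    - {"dx":-14,"dy":-44,"dz":0,"roll":0,"jaw":85}
    - {"dx":-14,"dy":-44,"dz":0,"roll":0,"jaw":85}
    - {"dx":-14,"dy":-44,"dz":0,"roll":0,"jaw":85}
    - {"dx":-14,"dy":-44,"dz":0,"roll":0,"jaw":85}
    - {"dx":-14,"dy":-44,"dz":0,"roll":0,"jaw":85}

```text
t: 2.6
position: [0.4808, -0.0758, 0.2317]
tcp_rot: [0.0, 0.19, 0.982, 0.0]
wrist_force: [1.2, 0.0, -0.3]
grip_width: 0.995
finger_force: 0.0
```

carry_out:
  commands:
    - {"dx":-14,"dy":-44,"dz":0,"roll":0,"jaw":85}
    - {"dx":-14,"dy":-44,"dz":0,"roll":0,"jaw":85}
    - {"dx":-14,"dy":-44,"dz":0,"roll":0,"jaw":85}
    - {"dx":-14,"dy":-44,"dz":0,"roll":0,"jaw":85}
    - {"dx":-14,"dy":-44,"dz":0,"roll":0,"jaw":85}
    - {"dx":0,"dy":0,"dz":0,"roll":8.5,"jaw":75}
    - {"dx":0,"dy":0,"dz":0,"roll":8.5,"jaw":75}
    - {"dx":0,"dy":0,"dz":0,"roll":8.5,"jaw":75}

```text
t: 3.4
position: [0.4637, -0.3049, 0.2313]
tcp_rot: [0.0, 0.406, 0.914, 0.0]
wrist_force: [0.8, -0.2, 0.4]
grip_width: 0.876
finger_force: 0.0
```

carry_out:
  commands:
    - {"dx":0,"dy":0,"dz":0,"roll":8.5,"jaw":75}
    - {"dx":0,"dy":0,"dz":0,"roll":8.5,"jaw":75}
    - {"dx":0,"dy":0,"dz":0,"roll":8.5,"jaw":75}
    - {"dx":0,"dy":0,"dz":0,"roll":8.5,"jaw":75}
    - {"dx":0,"dy":0,"dz":0,"roll":8.5,"jaw":75}
    - {"dx":0,"dy":0,"dz":0,"roll":8.5,"jaw":75}
    - {"dx":0,"dy":0,"dz":20,"roll":0.5,"jaw":75}
    - {"dx":0,"dy":0,"dz":0,"roll":0,"jaw":75}

```text
t: 4.2
position: [0.4629, -0.303, 0.2095]
tcp_rot: [-0.002, 0.76, 0.65, -0.001]
wrist_force: [0.1, 0.6, -0.1]
grip_width: 0.882
finger_force: 0.0
```

```bash
python3 -c "
from m import *
to(460.2,-306.7,30,-9)"
```

```text
t 4.2 pos [ 462.9 -303.   209.5] ydir -8.9 tilt [-0.004  0.002 -1.   ] d [ -4.3  -1.4 179.5] roll 0.1 F [ 0.1  0.6 -0.1] T [ 0.01 -0.04 -0.  ] grip 75.3 0.0 q7 0.62
```

carry_out:
  commands:
    - {"dx":-4,"dy":-2,"dz":40,"roll":0,"jaw":75}
    - {"dx":0,"dy":0,"dz":40,"roll":0,"jaw":75}
    - {"dx":0,"dy":0,"dz":35,"roll":0,"jaw":75}
    - {"dx":0,"dy":0,"dz":30,"roll":0,"jaw":75}
    - {"dx":0,"dy":0,"dz":22,"roll":0,"jaw":75}
    - {"dx":0,"dy":0,"dz":12,"roll":0,"jaw":75}
    - {"dx":0,"dy":0,"dz":0,"roll":0,"jaw":75}
    - {"dx":0,"dy":0,"dz":0,"roll":0,"jaw":75}

```text
t: 5.0
position: [0.462, -0.3085, 0.0332]
tcp_rot: [0.001, 0.76, 0.65, 0.0]
wrist_force: [0.2, -0.3, 0.1]
grip_width: 0.88
finger_force: 0.0
```

carry_out:
  commands:
    - {"dx":0,"dy":0,"dz":0,"roll":0,"jaw":20}
    - {"dx":0,"dy":0,"dz":0,"roll":0,"jaw":20}
    - {"dx":0,"dy":0,"dz":0,"roll":0,"jaw":20}
    - {"dx":0,"dy":0,"dz":0,"roll":0,"jaw":20}
    - {"dx":0,"dy":0,"dz":0,"roll":0,"jaw":20}
    - {"dx":0,"dy":0,"dz":0,"roll":0,"jaw":20}
    - {"dx":0,"dy":0,"dz":0,"roll":0,"jaw":20}
    - {"dx":0,"dy":0,"dz":0,"roll":0,"jaw":20}

```text
t: 5.8
position: [0.4618, -0.3082, 0.0332]
tcp_rot: [0.001, 0.76, 0.65, 0.0]
wrist_force: [-1.4, 0.7, 6.2]
grip_width: 0.341
finger_force: 61.0
```

Run:
```python
from m import *
to(460.2,-306.7,30,-9)
p,d=snap("side"); cv2.imwrite("pics/s1.png",cv2.resize(p[150:350,230:470],None,fx=3,fy=3)[:,:,::-1])
```

```text
t 5.8 pos [ 461.8 -308.2   33.2] ydir -8.9 tilt [ 0.001 -0.    -1.   ] d [ 1.2 -1.9  3.1] roll 0.1 F [-1.4  0.7  6.2] T [0.12 0.2  0.01] grip 29.1 61.00727677345276 q7 0.81
```

View pics/s1.png

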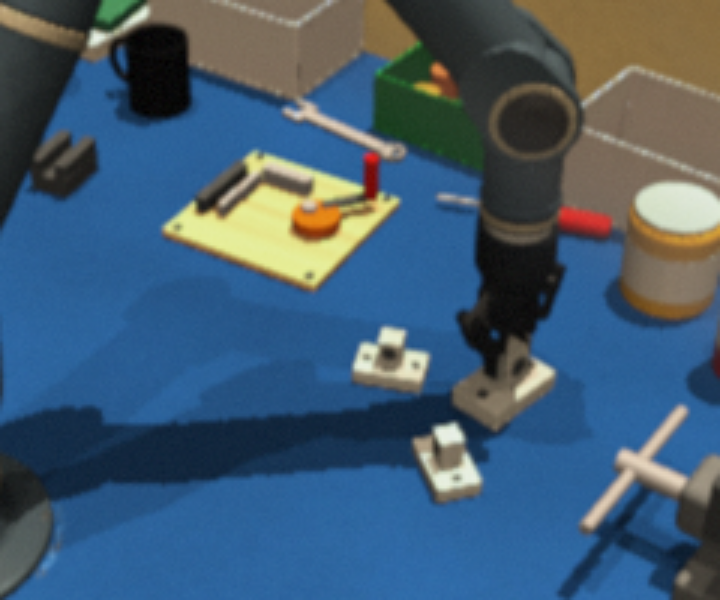

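carry_out:
  commands:
    - {"dx":0,"dy":0,"dz":-25,"roll":0,"jaw":20}
    - {"dx":0,"dy":0,"dz":-45,"roll":0,"jaw":20}
    - {"dx":0,"dy":0,"dz":-45,"roll":0,"jaw":20}
    - {"dx":25,"dy":2,"dz":-5,"roll":0,"jaw":20}
    - {"dx":40,"dy":3,"dz":0,"roll":0,"jaw":20}
    - {"dx":45,"dy":3,"dz":0,"roll":0,"jaw":20}
    - {"dx":45,"dy":3,"dz":0,"roll":0,"jaw":20}
    - {"dx":45,"dy":3,"dz":0,"roll":0,"jaw":20}

```text
t: 6.65
position: [0.5055, -0.1105, 0.1517]
tcp_rot: [-0.001, 0.76, 0.65, -0.0]
wrist_force: [-0.1, 0.0, -4.7]
grip_width: 0.339
finger_force: 60.8
```

carry_out:
  commands:
    - {"dx":45,"dy":3,"dz":0,"roll":0,"jaw":20}
    - {"dx":45,"dy":3,"dz":0,"roll":0,"jaw":20}
    - {"dx":40,"dy":3,"dz":0,"roll":0,"jaw":20}
    - {"dx":30,"dy":2,"dz":0,"roll":0,"jaw":20}
    - {"dx":15,"dy":2,"dz":0,"roll":0,"jaw":20}
    - {"dx":0,"dy":0,"dz":0,"roll":-7.3,"jaw":20}
    - {"dx":0,"dy":0,"dz":0,"roll":-7.3,"jaw":20}
    - {"dx":0,"dy":0,"dz":0,"roll":0,"jaw":20}

```text
t: 7.45
position: [0.5456, 0.0572, 0.1519]
tcp_rot: [-0.0, 0.672, 0.741, -0.001]
wrist_force: [-0.5, -0.3, -3.6]
grip_width: 0.338
finger_force: 60.7
```

Run:
```python
from m import *
to(546.4,57.9,45,5.65)
```

```text
t 7.45 pos [545.6  57.2 151.9] ydir 5.6 tilt [-0.001 -0.    -1.   ] d [  0.6   1.  106.9] roll -0.1 F [-0.5 -0.3 -3.6] T [0.   0.03 0.01] grip 28.9 60.66971182823181 q7 0.18
```

carry_out:
  commands:
    - {"dx":0.6,"dy":0.9,"dz":20,"roll":0,"jaw":20}
    - {"dx":0,"dy":0,"dz":30,"roll":0,"jaw":20}
    - {"dx":0,"dy":0,"dz":25,"roll":0,"jaw":20}
    - {"dx":0,"dy":0,"dz":15,"roll":0,"jaw":20}
    - {"dx":0,"dy":0,"dz":7,"roll":0,"jaw":20}
    - {"dx":0,"dy":0,"dz":3,"roll":0,"jaw":20}
    - {"dx":0,"dy":0,"dz":0,"roll":0,"jaw":20}
    - {"dx":0,"dy":0,"dz":0,"roll":0,"jaw":20}

```text
t: 8.25
position: [0.5478, 0.059, 0.0532]
tcp_rot: [0.001, 0.671, 0.741, 0.001]
wrist_force: [-0.5, -0.6, -3.8]
grip_width: 0.34
finger_force: 60.5
```

carry_out:
  commands:
    - {"dx":0,"dy":0,"dz":1.5,"roll":0,"jaw":20}
    - {"dx":0,"dy":0,"dz":1.5,"roll":0,"jaw":20}
    - {"dx":0,"dy":0,"dz":1.5,"roll":0,"jaw":20}
    - {"dx":0,"dy":0,"dz":1,"roll":0,"jaw":20}
    - {"dx":0,"dy":0,"dz":0,"roll":0,"jaw":20}

```text
t: 8.75
position: [0.5469, 0.0591, 0.0466]
tcp_rot: [-0.0, 0.671, 0.741, -0.0]
wrist_force: [-0.6, -0.4, -3.9]
grip_width: 0.339
finger_force: 60.5
```

Run:
```python
from m import *
to(546.4,57.9,45,5.65)
p,d=snap("side"); cv2.imwrite("pics/s2.png",cv2.resize(p[160:285,250:420],None,fx=4.5,fy=4.5)[:,:,::-1])
```

```text
t 8.75 pos [546.9  59.1  46.6] ydir 5.7 tilt [-0.  0. -1.] d [-1.1 -0.6  1.6] roll 0.0 F [-0.6 -0.4 -3.9] T [-0.03  0.03 -0.02] grip 29.0 60.478549003601074 q7 0.28
```

View pics/s2.png

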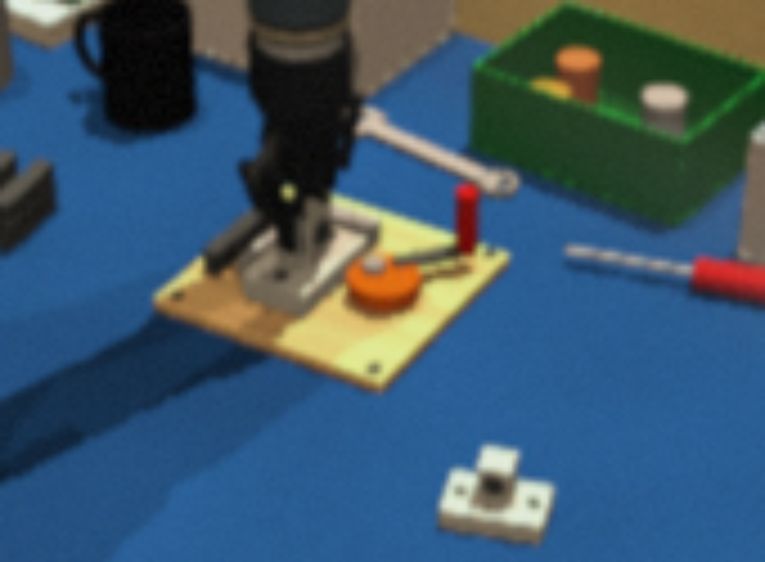

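The picture shows the block (300,270) hovering over the bed, between the fence (240,240) and the disc (383,282). I'll lower it to contact.

carry_out:
  commands:
    - {"dx":-0.8,"dy":0,"dz":0.7,"roll":0,"jaw":20}
    - {"dx":0,"dy":0,"dz":0.7,"roll":0,"jaw":20}
    - {"dx":0,"dy":0,"dz":0.5,"roll":0,"jaw":20}
    - {"dx":0,"dy":0,"dz":0,"roll":0,"jaw":20}

```text
t: 9.2
position: [0.5471, 0.0581, 0.0452]
tcp_rot: [-0.0, 0.671, 0.741, 0.0]
wrist_force: [-0.8, -0.8, 1.4]
grip_width: 0.338
finger_force: 61.0
```

carry_out:
  commands:
    - {"dx":0,"dy":2,"dz":0,"roll":0,"jaw":20}
    - {"dx":0,"dy":2,"dz":0,"roll":0,"jaw":20}
    - {"dx":0,"dy":2,"dz":0,"roll":0,"jaw":20}
    - {"dx":0,"dy":1,"dz":0,"roll":0,"jaw":20}
    - {"dx":0,"dy":0,"dz":0,"roll":0,"jaw":20}

```text
t: 9.7
position: [0.5541, 0.0589, 0.0452]
tcp_rot: [-0.0, 0.671, 0.741, 0.0]
wrist_force: [-3.9, -0.3, 4.7]
grip_width: 0.346
finger_force: 61.8
```

carry_out:
  commands:
    - {"dx":0,"dy":1,"dz":0,"roll":0,"jaw":20}
    - {"dx":0,"dy":1,"dz":0,"roll":0,"jaw":20}
    - {"dx":0,"dy":0,"dz":0,"roll":0,"jaw":20}

```text
t: 10.0
position: [0.556, 0.0591, 0.0452]
tcp_rot: [-0.0, 0.671, 0.741, 0.0]
wrist_force: [-4.7, -1.4, 6.5]
grip_width: 0.338
finger_force: 61.7
```

carry_out:
  commands:
    - {"dx":0,"dy":1,"dz":0,"roll":0,"jaw":20}
    - {"dx":0,"dy":0.5,"dz":0,"roll":0,"jaw":20}
    - {"dx":0,"dy":0,"dz":0,"roll":0,"jaw":20}

```text
t: 10.3
position: [0.5574, 0.0592, 0.0452]
tcp_rot: [-0.0, 0.671, 0.741, -0.0]
wrist_force: [-4.6, -0.4, 6.1]
grip_width: 0.345
finger_force: 61.9
```

carry_out:
  commands:
    - {"dx":0,"dy":0.7,"dz":0,"roll":0,"jaw":20}
    - {"dx":0,"dy":0.7,"dz":0,"roll":0,"jaw":20}
    - {"dx":0,"dy":0,"dz":0,"roll":0,"jaw":20}

```text
t: 10.6
position: [0.5588, 0.0594, 0.0452]
tcp_rot: [-0.0, 0.671, 0.741, -0.0]
wrist_force: [-5.3, -0.0, 5.6]
grip_width: 0.341
finger_force: 61.7
```

carry_out:
  commands:
    - {"dx":0,"dy":0.7,"dz":0,"roll":0,"jaw":20}
    - {"dx":0,"dy":0,"dz":0,"roll":0,"jaw":20}

```text
t: 10.8
position: [0.5593, 0.0594, 0.0452]
tcp_rot: [-0.0, 0.671, 0.741, -0.0]
wrist_force: [-5.0, -0.4, 6.4]
grip_width: 0.339
finger_force: 61.9
```

carry_out:
  commands:
    - {"dx":0,"dy":0.7,"dz":0,"roll":0,"jaw":20}
    - {"dx":0,"dy":0.7,"dz":0,"roll":0,"jaw":20}
    - {"dx":0,"dy":0,"dz":0,"roll":0,"jaw":20}

```text
t: 11.1
position: [0.5594, 0.0595, 0.0453]
tcp_rot: [-0.002, 0.671, 0.741, -0.001]
wrist_force: [-8.9, -1.1, 10.6]
grip_width: 0.34
finger_force: 62.8
```

carry_out:
  commands:
    - {"dx":0,"dy":0.5,"dz":0,"roll":0,"jaw":20}
    - {"dx":0,"dy":0,"dz":0,"roll":0,"jaw":20}

```text
t: 11.3
position: [0.5594, 0.0595, 0.0453]
tcp_rot: [-0.002, 0.671, 0.741, -0.001]
wrist_force: [-11.0, -0.7, 11.5]
grip_width: 0.339
finger_force: 62.9
```

carry_out:
  commands:
    - {"dx":0,"dy":0,"dz":-0.5,"roll":0,"jaw":60}
    - {"dx":0,"dy":0,"dz":0,"roll":0,"jaw":60}
    - {"dx":0,"dy":0,"dz":0,"roll":0,"jaw":60}
    - {"dx":0,"dy":0,"dz":0,"roll":0,"jaw":60}
    - {"dx":0,"dy":0,"dz":-20,"roll":0,"jaw":60}
    - {"dx":0,"dy":0,"dz":-40,"roll":0,"jaw":60}
    - {"dx":0,"dy":0,"dz":-40,"roll":0,"jaw":60}
    - {"dx":0,"dy":0,"dz":-5,"roll":0,"jaw":40}

```text
t: 12.1
position: [0.565, 0.0596, 0.155]
tcp_rot: [0.003, 0.671, 0.741, 0.004]
wrist_force: [0.7, 0.4, -0.3]
grip_width: 0.547
finger_force: 0.0
```

carry_out:
  commands:
    - {"dx":0,"dy":0,"dz":0,"roll":-8.5,"jaw":40}
    - {"dx":0,"dy":0,"dz":0,"roll":-8.5,"jaw":40}
    - {"dx":0,"dy":0,"dz":0,"roll":-8.5,"jaw":40}
    - {"dx":0,"dy":0,"dz":0,"roll":-8.5,"jaw":40}
    - {"dx":0,"dy":0,"dz":0,"roll":-8.5,"jaw":40}
    - {"dx":0,"dy":0,"dz":0,"roll":-8.5,"jaw":40}
    - {"dx":0,"dy":0,"dz":0,"roll":-1.5,"jaw":40}
    - {"dx":0,"dy":0,"dz":0,"roll":0,"jaw":40}

```text
t: 12.9
position: [0.5614, 0.0595, 0.15]
tcp_rot: [-0.0, 0.275, 0.961, -0.0]
wrist_force: [1.0, -0.5, -0.4]
grip_width: 0.469
finger_force: 0.0
```

Run:
```python
from m import *
to(631,-28.5,46,58)
for n in("top","side"):
    p,d=snap(n); W=cloud(n,d); X,Y,Z=np.moveaxis(W,-1,0)
    hsv=cv2.cvtColor(p,cv2.COLOR_RGB2HSV); H,S,V=np.moveaxis(hsv.astype(int),-1,0)
    nj=(np.abs(X-.6)<.12)&(np.abs(Y+.02)<.1)
    red=nj&((H<8)|(H>172))&(S>130)&(Z>.02); q=W[red]; t=q[q[:,2]>.074] if len(q) else q
    print(n,len(t),t.mean(0).round(4) if len(t) else '')
    if n=="side": cv2.imwrite("pics/s3.png",cv2.resize(p[160:285,250:420],None,fx=4.5,fy=4.5)[:,:,::-1])
```

```text
t 12.9 pos [561.4  59.5 150. ] ydir 58.0 tilt [-0.001  0.    -1.   ] d [-105.7  -37.8  103.9] roll 0.0 F [ 1.  -0.5 -0.4] T [ 0.02 -0.05 -0.01] grip 40.0 0.0 q7 0.99
top 31 [ 0.6311 -0.028   0.082 ]
side 18 [ 0.6293 -0.0304  0.0821]
```

View pics/s3.png

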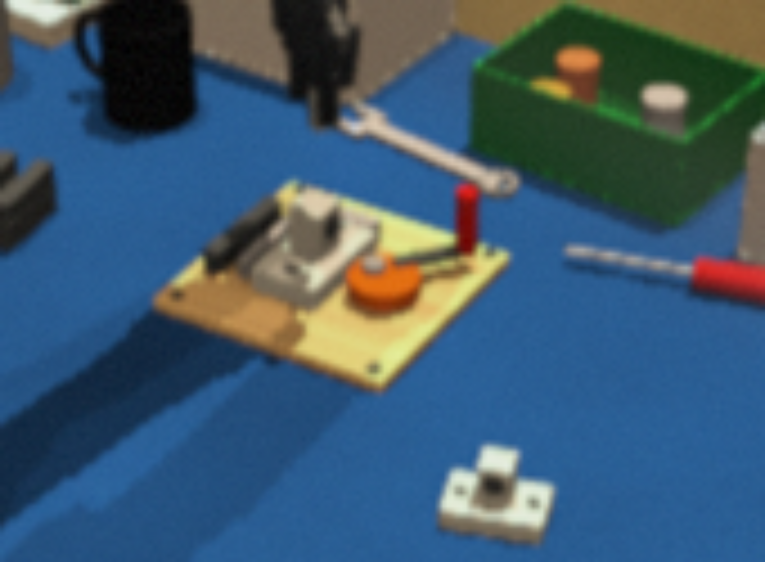

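The block (315,255) now lies flat in the jig against the stop, and the handle (467,215) hasn't moved. Next I'll move over the handle and cage it between the pads.

carry_out:
  commands:
    - {"dx":-25,"dy":-10,"dz":0,"roll":0,"jaw":40}
    - {"dx":-35,"dy":-12,"dz":0,"roll":0,"jaw":40}
    - {"dx":-30,"dy":-10,"dz":0,"roll":0,"jaw":40}
    - {"dx":-15.7,"dy":-5.8,"dz":0,"roll":0,"jaw":40}
    - {"dx":0,"dy":0,"dz":10,"roll":0,"jaw":40}
    - {"dx":0,"dy":0,"dz":10,"roll":0,"jaw":40}
    - {"dx":0,"dy":0,"dz":0,"roll":0,"jaw":40}

```text
t: 13.7
position: [0.6289, -0.0258, 0.1278]
tcp_rot: [-0.003, 0.273, 0.962, -0.0]
wrist_force: [-0.5, -0.4, -0.5]
grip_width: 0.464
finger_force: 0.0
```

Run:
```python
from m import *
to(631,-28.5,46,58)
```

```text
t 13.7 pos [628.9 -25.8 127.8] ydir 58.3 tilt [-0.006  0.001 -1.   ] d [-3.6 -1.1 81.8] roll 0.3 F [-0.5 -0.4 -0.5] T [0.06 0.   0.01] grip 39.6 0.0 q7 1.18
```

carry_out:
  commands:
    - {"dx":-1,"dy":0,"dz":15,"roll":0,"jaw":40}
    - {"dx":0,"dy":0,"dz":25,"roll":0,"jaw":40}
    - {"dx":0,"dy":0,"dz":20,"roll":0,"jaw":40}
    - {"dx":0,"dy":0,"dz":14,"roll":0,"jaw":40}
    - {"dx":0,"dy":0,"dz":6,"roll":0,"jaw":40}
    - {"dx":0,"dy":0,"dz":0,"roll":0,"jaw":40}
    - {"dx":0,"dy":0,"dz":0,"roll":0,"jaw":40}

```text
t: 14.4
position: [0.6328, -0.0287, 0.051]
tcp_rot: [0.001, 0.274, 0.962, 0.0]
wrist_force: [-0.2, -0.2, -0.1]
grip_width: 0.47
finger_force: 0.0
```

Run:
```python
from m import *
to(631,-28.5,46,58)
```

```text
t 14.4 pos [632.8 -28.7  51. ] ydir 58.2 tilt [ 0.001  0.    -1.   ] d [ 1.7 -0.8  5. ] roll 0.2 F [-0.2 -0.2 -0.1] T [-0.01 -0.   -0.01] grip 40.2 0.0 q7 1.22
```

carry_out:
  commands:
    - {"dx":1.7,"dy":0,"dz":0,"roll":0,"jaw":22}
    - {"dx":0,"dy":0,"dz":0,"roll":0,"jaw":22}
    - {"dx":0,"dy":0,"dz":0,"roll":0,"jaw":22}
    - {"dx":0,"dy":0,"dz":0,"roll":0,"jaw":22}

```text
t: 14.8
position: [0.631, -0.0278, 0.0507]
tcp_rot: [0.0, 0.274, 0.962, 0.0]
wrist_force: [-0.5, 0.6, -0.3]
grip_width: 0.256
finger_force: 0.0
```

carry_out:
  commands:
    - {"dx":0.1,"dy":-2.6,"dz":0,"roll":2,"jaw":22}
    - {"dx":0.2,"dy":-5.2,"dz":0,"roll":4,"jaw":22}
    - {"dx":0.2,"dy":-5.2,"dz":0,"roll":4,"jaw":22}
    - {"dx":0.2,"dy":-5.2,"dz":0,"roll":4,"jaw":22}
    - {"dx":0.2,"dy":-5.2,"dz":0,"roll":4,"jaw":22}
    - {"dx":0.2,"dy":-5.2,"dz":0,"roll":4,"jaw":22}
    - {"dx":0.1,"dy":-2.6,"dz":0,"roll":2,"jaw":22}

```text
t: 15.5
position: [0.61, -0.0492, 0.0507]
tcp_rot: [0.001, 0.469, 0.883, 0.001]
wrist_force: [2.0, 3.0, -0.4]
grip_width: 0.258
finger_force: 1.7
```

```bash
cat >> m.py <<'E'
def cam(A=(568.5,11.2)):
    s=r.sense(); P=s["position"][:2]*1000-np.array(A); ph=np.degrees(np.arctan2(P[1],P[0])); q=s["tcp_rot"]; a=(np.degrees(2*np.arctan2(q[2],q[1]))-90)
    t=np.radians(ph-90); F=s["wrist_force"]
    print("t",round(s["t"],2),"rad",np.hypot(*P).round(1),"phi",ph.round(1),"a~",np.radians(-(ph-5.65)-20).round(3),"ydir",round(a,1),"Ftan",(-(F[0]*np.cos(t)+F[1]*np.sin(t))).round(1),"F",F.round(1),"T",s["ft_torque"].round(2),"z",s["position"][2].round(4),"grip",round(s["grip_width"]*85.4,1))
E
python3 -c "
from m import *
cam()"
```

```text
t 15.5 rad 73.3 phi -55.5 a~ 0.719 ydir 34.0 Ftan 3.3 F [ 2.   3.  -0.4] T [ 0.49 -0.47  0.02] z 0.0507 grip 22.0
```

carry_out:
  commands:
    - {"dx":0.1,"dy":-3.9,"dz":0,"roll":3,"jaw":22}
    - {"dx":0.1,"dy":-3.9,"dz":0,"roll":3,"jaw":22}
    - {"dx":0.1,"dy":-3.9,"dz":0,"roll":3,"jaw":22}
    - {"dx":0.1,"dy":-3.9,"dz":0,"roll":3,"jaw":22}
    - {"dx":0.1,"dy":-3.9,"dz":0,"roll":3,"jaw":22}
    - {"dx":0.1,"dy":-3.9,"dz":0,"roll":3,"jaw":22}

```text
t: 16.1
position: [0.5892, -0.0589, 0.0507]
tcp_rot: [0.001, 0.601, 0.799, 0.001]
wrist_force: [3.0, 3.5, -0.6]
grip_width: 0.256
finger_force: 1.9
```

```bash
python3 -c "
from m import *
cam()"
```

```text
t 16.1 rad 73.1 phi -73.5 a~ 1.033 ydir 16.1 Ftan 3.9 F [ 3.   3.5 -0.6] T [ 0.51 -0.64 -0.01] z 0.0507 grip 21.8
```

carry_out:
  commands:
    - {"dx":0,"dy":-2,"dz":0,"roll":1.5,"jaw":22}
    - {"dx":0,"dy":-2,"dz":0,"roll":1.5,"jaw":22}
    - {"dx":0,"dy":-2,"dz":0,"roll":1.5,"jaw":22}
    - {"dx":0,"dy":-2,"dz":0,"roll":1.5,"jaw":22}
    - {"dx":0,"dy":-2,"dz":0,"roll":1.5,"jaw":22}
    - {"dx":0,"dy":-2,"dz":0,"roll":1.5,"jaw":22}

```text
t: 16.7
position: [0.5765, -0.0626, 0.0505]
tcp_rot: [0.0, 0.662, 0.749, 0.0]
wrist_force: [3.7, 2.4, 1.1]
grip_width: 0.257
finger_force: 1.9
```

```bash
python3 -c "
from m import *
cam()"
```

```text
t 16.7 rad 74.2 phi -83.8 a~ 1.212 ydir 7.0 Ftan 3.9 F [3.7 2.4 1.1] T [ 0.67 -0.76  0.06] z 0.0505 grip 21.9
```

carry_out:
  commands:
    - {"dx":0,"dy":-2,"dz":0,"roll":1.5,"jaw":22}
    - {"dx":0,"dy":-2,"dz":0,"roll":1.5,"jaw":22}
    - {"dx":0,"dy":-2,"dz":0,"roll":1.5,"jaw":22}
    - {"dx":0,"dy":-2,"dz":0,"roll":1.5,"jaw":22}

```text
t: 17.1
position: [0.5684, -0.0633, 0.0505]
tcp_rot: [0.0, 0.701, 0.713, 0.0]
wrist_force: [3.7, 3.2, 1.0]
grip_width: 0.257
finger_force: 1.9
```

```bash
python3 -c "
from m import *
cam()"
```

```text
t 17.1 rad 74.5 phi -90.1 a~ 1.321 ydir 1.0 Ftan 3.7 F [3.7 3.2 1. ] T [ 0.57 -0.8   0.01] z 0.0505 grip 22.0
```

carry_out:
  commands:
    - {"dx":0.1,"dy":-2,"dz":0,"roll":1.5,"jaw":22}
    - {"dx":0.1,"dy":-2,"dz":0,"roll":1.5,"jaw":22}
    - {"dx":0.1,"dy":-2,"dz":0,"roll":1.5,"jaw":22}
    - {"dx":0.1,"dy":-2,"dz":0,"roll":1.5,"jaw":22}

```text
t: 17.5
position: [0.5604, -0.0629, 0.0505]
tcp_rot: [0.0, 0.737, 0.676, 0.0]
wrist_force: [4.0, 0.9, 0.9]
grip_width: 0.26
finger_force: 2.0
```

```bash
python3 -c "
from m import *
cam()"
```

```text
t 17.5 rad 74.6 phi -96.2 a~ 1.429 ydir -5.0 Ftan 3.9 F [4.  0.9 0.9] T [ 0.47 -0.89 -0.02] z 0.0505 grip 22.2
```

carry_out:
  commands:
    - {"dx":0.1,"dy":-2,"dz":0,"roll":1.5,"jaw":22}
    - {"dx":0.1,"dy":-2,"dz":0,"roll":1.5,"jaw":22}
    - {"dx":0.1,"dy":-2,"dz":0,"roll":1.5,"jaw":22}
    - {"dx":0.1,"dy":-2,"dz":0,"roll":1.5,"jaw":22}

```text
t: 17.9
position: [0.5525, -0.0616, 0.0505]
tcp_rot: [0.0, 0.771, 0.636, 0.0]
wrist_force: [3.9, 0.8, 0.4]
grip_width: 0.257
finger_force: 2.0
```

```bash
python3 -c "
from m import *
cam()"
```

```text
t 17.9 rad 74.5 phi -102.4 a~ 1.537 ydir -11.0 Ftan 3.6 F [3.9 0.8 0.4] T [ 0.24 -0.89  0.03] z 0.0505 grip 22.0
```

carry_out:
  commands:
    - {"dx":0,"dy":-2,"dz":0,"roll":1.5,"jaw":22}
    - {"dx":0,"dy":-2,"dz":0,"roll":1.5,"jaw":22}
    - {"dx":0,"dy":-2,"dz":0,"roll":1.5,"jaw":22}
    - {"dx":0,"dy":-2,"dz":0,"roll":1.5,"jaw":22}

```text
t: 18.3
position: [0.5448, -0.0594, 0.0505]
tcp_rot: [0.0, 0.804, 0.595, 0.0]
wrist_force: [4.1, 0.3, 1.9]
grip_width: 0.256
finger_force: 2.0
```

```bash
python3 -c "
from m import *
cam()"
```

```text
t 18.3 rad 74.5 phi -108.6 a~ 1.645 ydir -17.0 Ftan 3.7 F [4.1 0.3 1.9] T [ 0.29 -0.94  0.02] z 0.0505 grip 21.9
```

carry_out:
  commands:
    - {"dx":0,"dy":-2,"dz":0,"roll":1.5,"jaw":22}
    - {"dx":0,"dy":-2,"dz":0,"roll":1.5,"jaw":22}
    - {"dx":0,"dy":-2,"dz":0,"roll":1.5,"jaw":22}

```text
t: 18.6
position: [0.5389, -0.0576, 0.0504]
tcp_rot: [0.0, 0.826, 0.563, 0.0]
wrist_force: [4.3, 1.2, 1.1]
grip_width: 0.259
finger_force: 2.0
```

```bash
python3 -c "
from m import *
cam()"
```

```text
t 18.6 rad 74.9 phi -113.3 a~ 1.726 ydir -21.5 Ftan 3.5 F [4.3 1.2 1.1] T [ 0.23 -0.99  0.02] z 0.0504 grip 22.1
```

carry_out:
  commands:
    - {"dx":0.1,"dy":-1.8,"dz":0,"roll":1.5,"jaw":22}
    - {"dx":0.1,"dy":-1.8,"dz":0,"roll":1.5,"jaw":22}
    - {"dx":0.1,"dy":-1.8,"dz":0,"roll":1.5,"jaw":22}

```text
t: 18.9
position: [0.5346, -0.0554, 0.0504]
tcp_rot: [0.001, 0.848, 0.53, 0.0]
wrist_force: [6.4, 0.8, -0.9]
grip_width: 0.257
finger_force: 2.8
```

```bash
python3 -c "
from m import *
cam()"
```

```text
t 18.9 rad 74.7 phi -117.0 a~ 1.791 ydir -26.0 Ftan 5.3 F [ 6.4  0.8 -0.9] T [ 0.1  -1.32  0.01] z 0.0504 grip 21.9
```

carry_out:
  commands:
    - {"dx":0.1,"dy":-1.8,"dz":0,"roll":1.5,"jaw":22}
    - {"dx":0.1,"dy":-1.8,"dz":0,"roll":1.5,"jaw":22}
    - {"dx":0.1,"dy":-1.8,"dz":0,"roll":1.5,"jaw":22}

```text
t: 19.2
position: [0.5306, -0.053, 0.0504]
tcp_rot: [0.001, 0.868, 0.496, 0.001]
wrist_force: [9.1, -0.8, -4.0]
grip_width: 0.255
finger_force: 3.6
```

```bash
python3 -c "
from m import *
cam()"
```

```text
t 19.2 rad 74.5 phi -120.5 a~ 1.853 ydir -30.5 Ftan 8.3 F [ 9.1 -0.8 -4. ] T [-0.08 -1.63  0.12] z 0.0504 grip 21.8
```

carry_out:
  commands:
    - {"dx":0.1,"dy":-1.5,"dz":0,"roll":1,"jaw":22}
    - {"dx":0.1,"dy":-1.5,"dz":0,"roll":1,"jaw":22}
    - {"dx":0.1,"dy":-1.5,"dz":0,"roll":1,"jaw":22}

```text
t: 19.5
position: [0.5274, -0.051, 0.0505]
tcp_rot: [0.002, 0.881, 0.474, 0.001]
wrist_force: [8.5, -1.2, -4.0]
grip_width: 0.258
finger_force: 4.4
```

```bash
python3 -c "
from m import *
cam()"
```

```text
t 19.5 rad 74.5 phi -123.4 a~ 1.904 ydir -33.5 Ftan 7.8 F [ 8.5 -1.2 -4. ] T [-0.33 -1.91 -0.01] z 0.0505 grip 22.0
```

carry_out:
  commands:
    - {"dx":0.1,"dy":-1.4,"dz":0,"roll":1,"jaw":22}
    - {"dx":0.1,"dy":-1.4,"dz":0,"roll":1,"jaw":22}

```text
t: 19.7
position: [0.5255, -0.0496, 0.0505]
tcp_rot: [0.003, 0.889, 0.458, 0.001]
wrist_force: [9.3, -2.5, -5.1]
grip_width: 0.253
finger_force: 4.9
```

```bash
python3 -c "
from m import *
cam()"
```

```text
t 19.7 rad 74.5 phi -125.3 a~ 1.936 ydir -35.5 Ftan 9.0 F [ 9.3 -2.5 -5.1] T [-0.47 -1.99  0.04] z 0.0505 grip 21.6
```

carry_out:
  commands:
    - {"dx":0.1,"dy":-1.4,"dz":0,"roll":1,"jaw":22}

```text
t: 19.8
position: [0.5246, -0.0489, 0.0505]
tcp_rot: [0.003, 0.893, 0.45, 0.001]
wrist_force: [10.1, -4.3, -5.0]
grip_width: 0.259
finger_force: 5.3
```

```bash
python3 -c "
from m import *
cam()"
```

```text
t 19.8 rad 74.5 phi -126.2 a~ 1.951 ydir -36.5 Ftan 10.7 F [10.1 -4.3 -5. ] T [-0.82 -1.99  0.02] z 0.0505 grip 22.1
```

carry_out:
  commands:
    - {"dx":0,"dy":1.5,"dz":0,"roll":0,"jaw":40}
    - {"dx":0,"dy":0,"dz":0,"roll":0,"jaw":40}
    - {"dx":0,"dy":0,"dz":0,"roll":0,"jaw":40}
    - {"dx":0,"dy":0,"dz":-10,"roll":0,"jaw":40}
    - {"dx":0,"dy":0,"dz":-30,"roll":0,"jaw":40}
    - {"dx":0,"dy":0,"dz":-40,"roll":0,"jaw":40}
    - {"dx":0,"dy":0,"dz":-40,"roll":0,"jaw":40}
    - {"dx":0,"dy":0,"dz":-20,"roll":0,"jaw":40}

```text
t: 20.6
position: [0.5246, -0.049, 0.1939]
tcp_rot: [0.001, 0.893, 0.451, 0.002]
wrist_force: [-0.1, -0.1, -0.8]
grip_width: 0.472
finger_force: 0.0
```

carry_out:
  commands:
    - {"dx":-20,"dy":0,"dz":-20,"roll":0,"jaw":40}
    - {"dx":-40,"dy":0,"dz":0,"roll":0,"jaw":40}
    - {"dx":-40,"dy":0,"dz":0,"roll":0,"jaw":40}
    - {"dx":-20,"dy":0,"dz":0,"roll":0,"jaw":40}
    - {"dx":0,"dy":0,"dz":0,"roll":0,"jaw":40}

```text
t: 21.1
position: [0.4506, -0.1471, 0.2108]
tcp_rot: [-0.001, 0.894, 0.449, 0.0]
wrist_force: [0.9, -0.5, 0.2]
grip_width: 0.47
finger_force: 0.0
```

Run:
```python
from m import *
cam()
ims=[]
for n in("top","side"):
    p,d=snap(n); W=cloud(n,d); X,Y,Z=np.moveaxis(W,-1,0)
    hsv=cv2.cvtColor(p,cv2.COLOR_RGB2HSV); H,S,V=np.moveaxis(hsv.astype(int),-1,0)
    nj=(np.abs(X-.56)<.12)&(np.abs(Y-.02)<.13)
    red=nj&((H<8)|(H>172))&(S>130)&(Z>.074); q=W[red]
    if len(q): P=q.mean(0)*1000; print(n,len(q),P.round(1),"a",np.radians(5.65-20-np.degrees(np.arctan2(P[1]-11.2,P[0]-568.5))).round(3))
    b=nj&(Z>.07)&(Z<.08)&(S<80)&(np.abs(X-.558)<.04)&(np.abs(Y-.066)<.04); print(n,"boss",b.sum(),rect(W[b][:,:2]) if b.sum()>3 else '')
    ims.append(cv2.resize(p[150:260,250:400],(750//2*1,275)))
cv2.imwrite("pics/f.png",np.hstack(ims)[:,:,::-1])
```

```text
t 21.1 rad 197.4 phi -126.7 a~ 1.961 ydir -36.7 Ftan 1.0 F [ 0.9 -0.5  0.2] T [ 0.02  0.05 -0.05] z 0.2108 grip 40.2
top 33 [525.  -49.5  82. ] a 1.942
top boss 116 (array([556. ,  71.7]), array([29.8, 29.7]), 1.4)
side 14 [521.2 -52.6  81. ] a 1.959
side boss 56 (array([558.4,  70.6]), array([37.5, 31.5]), 9.5)
```

View pics/f.png

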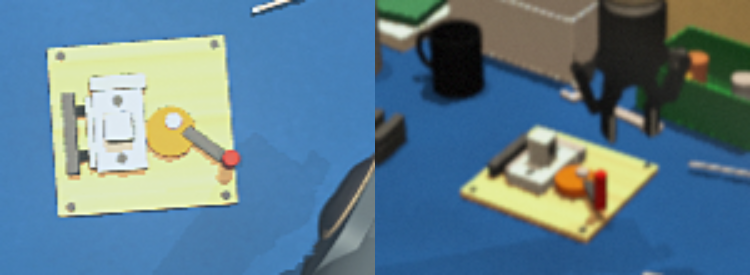

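Run:
```python
from m import *
c,s=np.cos(np.radians(5.65)),np.sin(np.radians(5.65))
B=[];E=[]
for i in range(4):
    p,d=snap("top"); W=cloud("top",d)*1000; x=W[...,0]-557.6; y=W[...,1]-66.2
    jx,jy,Z=c*x+s*y,-s*x+c*y,W[...,2]
    b=(Z>68)&(Z<82)&(abs(jx)<30)&(abs(jy-5)<25); B.append([jx[b].mean(),jy[b].mean()])
    S=(Z>27)&(jy>-21)&(jy<30)&(jx<-25)&(jx>-70)
    E.append([jx[S&(jy>a)&(jy<a+12)].min() for a in(-18,-6,6,18)])
print(np.round(B,1),np.round(E,1))
```

```text
[[-0.1  5. ]
 [-0.4  5.2]
 [-0.5  5.5]
 [-0.4  5.3]] [[-45.1 -44.  -44.6 -44.7]
 [-44.8 -43.9 -45.1 -44.7]
 [-44.6 -43.8 -45.2 -44.7]
 [-44.9 -43.9 -45.  -44.7]]
```

The block is seated (x ≈ 0, square to the jig) and clamped at about 1.94 rad. The robot is clear of everything.

```bash
python3 -c "
from h import *
print(ticket.finish_job())"
```

```text
the job is handed in; nothing more can be done
None
```

The job is handed in: the block lies flat against the end stop, and the eccentric clamps it at about 1.94 rad with an estimated 15 N (worked out from handle force and angle), the gripper is clear, and the clock stood at about 21 s of the 72 s allowed.

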